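# Pack the dosing measures back into their tray

## Task

Pack the dosing set away in its tray: nest the green-banded middle measure in the blue-banded large one, which stands in its well and stays there, and the orange-banded small measure in the middle one, each fully home with its spout bedded in the spout of the next larger. Lay the syringe flat in its cut-out, its thumb plate at the wide end. Do not knock over the measures, and leave the timer, the test-strip tube and the sample bottle where they are.

Things in the scene. Friction and masses are not known exactly. Their poses are not given: they have to be found in the camera images.
- measure_large: large measure: open white plastic beaker 105 mm tall, blue grip band round its top 26 mm (74 mm across), spout at the rim; body below the band 64 mm across, 58 at the foot; mouth 58 mm. Origin: centre of underside, z up, spout to -x. It stands in the tray's round well.
- measure_medium: middle measure: open white plastic beaker 100 mm tall, green grip band round its top 26 mm (64 mm across), spout at the rim; body below the band 54 mm across, 48 at the foot; mouth 49 mm. Origin: centre of underside, z up, spout to -x. Nested, its band rests on the large one's rim, its underside 31 mm above the large one's, its spout bedded in that spout: it drops home only within about 10 deg.
- measure_small: small measure: open white plastic beaker 88 mm tall, orange grip band round its top 26 mm (55 mm across), spout at the rim; body below the band 45 mm across, 39 at the foot; mouth 40 mm. Origin: centre of underside, z up, spout to -x. Nests in the middle one the same way, its underside 38 mm above the middle one's.
- measure_large_spout (a point): tip of that measure's spout, at its rim: 48 mm from its axis, 105 mm above its underside
- measure_medium_spout (a point): tip of that measure's spout, at its rim: 43 mm from its axis, 100 mm above its underside
- measure_small_spout (a point): tip of that measure's spout, at its rim: 38.5 mm from its axis, 88 mm above its underside
- kit_tray: shallow grey tray, 162 x 258 x 27 mm, fixed, with a black foam insert (top 24 mm above the bench), yellow at the bottom of its cut-outs. Origin: centre of its underside; x across its short side, y along its long side
- tray_well (a point): centre of the floor of the round well (63 mm across, 18 mm deep), 63 mm from the tray's centre along +y and 6 mm above the bench; axes as the tray's
- tray_slot (a point): middle of the floor of the syringe's cut-out, 62 mm from the tray's centre along -y, 12 mm above the bench; axes as the tray's. The cut-out runs along x: 120 mm long, 26 mm wide, 12 mm deep; its last 22 mm at the +x end, for the thumb plate, are 42 mm wide; finger room in its middle, 52 mm long, 90 mm across, is 18 mm deep
- syringe: 10 ml white and clear dosing syringe lying on the bench, 108 mm long, 18 x 18 mm in section for handling. Origin: at its nozzle end, on its axis; its z runs along it to the plunger's thumb plate
- syringe_mid (a point): middle of the syringe, on its axis, 9 mm above what it lies on; axes as the syringe's
- syringe_plunger (a point): the thumb-plate end of the syringe, on its axis
- timer: bystander: white wind-up timer with a black dial, 64 mm across, 39 mm tall. Origin: centre of its underside
- strip_tube: bystander: white tube with a blue cap, 30 mm across, 78 mm tall. Origin: centre of its underside
- bottle: bystander: white square sample bottle with a dark blue label and white cap, 69 x 81 x 143 mm. Origin: centre of its underside

How it is judged:
By the outcome, as a careful person would: the job done as asked, in the order asked, and still so for the second after the job is handed in, with the robot touching nothing.
It also fails if it takes over 64 s, if anything falls off the work surface, if the arm or the gripper's body presses on something with over 40 N, if the wrist force passes 120 N, or if a joint passes its speed limit or range.

## Robot

A 6-joint arm with a two-finger parallel gripper is mounted at the origin on a cart in front of the work surface, level with it; the furniture and walls round the work are solid. World frame = base frame: x ahead of the robot, y to its left, z up, the work surface at z = 0. Lengths are in m, angles in rad, forces in N, time in s.
With the tool pointing down it reaches from about 0.25 to 0.775 m from the base axis. Payload 4 kg.
Tool frame: the origin (TCP) lies at the very end of the fingers, on their centre line; the grasp point (between the pads) lies 19 mm behind it (tcp_to_grasp is the distance from the TCP to the grasp point, in m); x points along the fingers, z is the direction in which the jaws open and shut, and the axes are right-handed (so a half turn about x gives the same grasp; the last joint's range is limited). The gripper opens to 85 mm and grips with 20 to 120 N. Pads are 22 mm wide; open, the fingers measure 114 mm over their backs; the gripper's body (76 mm by 85 mm) begins 54 mm behind the grasp point. The pads swing forward as they close: fully open they stand 13 mm farther back than shut.
Start: joints at [-1.341, 0.087, 1.371, -0, 1.684, -0.103], TCP at [0.18, -0.52, 0.231] pointing down, gripper open.
Joint ranges: [-3.1, 3.1], [-0.76, 2.03], [0.27, 2.55], [-1.08, 4.22], [0.17, 2.65], [-2.57, 2.57]. Speed limits (rad/s): [2.79, 2.79, 3.14, 3.14, 3.14, 3.14].

## Interface

Orientations are given as a 3x3 rotation matrix whose columns are the frame's x, y, z axes.
In Python, from rig import get_obs, read_camera, camera_model, finish_job, cut_out, tcp_to_grasp gives the robot as it stands.
- The arm moves only by the shell command python3 -m pendant 'ROWS'. ROWS is JSON, a list of rows, each a list of 3 entries, a list of its own where there are three numbers: the shift along the world's x, y, z in cm, then the turn about the world's z in rad, then the finger opening in cm, from 0 to 8.54. A call has 1 to 20 rows; each row shifts and turns the commanded pose from where the row before left it; what a row does not reach is not made up. A row lasts 1/8 s, in which the tool goes at most 62.5 mm and 10.7 degrees, less where a joint would pass 70% of its speed; a pose out of reach is approached as far as the arm can. A call with a gripper value outside its range is refused whole. The fingers move at their own pace and stop on an object; the grip force is fixed at half the most. Time passes only in rows, so rows that do not move let the fingers close. It gives the time, the measured TCP pose, the force and the opening at its end, in the units of the state.
- get_obs(): the state, without advancing time (a new reading comes with each control period).
- read_camera(name): name is "side" or "top" or "wrist"; returns the picture (400x640x3 uint8, red, green, blue); there is no depth.
- camera_model(name): a dict with "K" (3x3 intrinsics, pixels), "world_from_camera" (4x4, takes a point from camera to world coordinates). Camera axes: x right, y up, looking along -z (the intrinsics and any distortion apply to the point x, -y, -z); pixel columns grow to the right and rows downward; lengths in m; the calibration is good to about 2 mm. A picture is of the moment at which its call begins: read the wrist's pose just before it. camera_model takes no time and is no camera call; for the wrist camera it gives the pose at the moment of the call.
- finish_job(): hands the job in, once; it reports no verdict.
Trained networks look in the newest picture that a camera, given by its name, has taken for a name from the list of things; names that differ only in an ending like _2 or _b are one class to them, and where a whole thing is asked for, a point or a joint stands for the part that bears it (a point fixed in the world has none). Each returns a list of dicts, best first, with "score" (0 to 1); they miss things now and then, are a little off and sometimes report something else, mostly with a low value. They report only what shows in the picture. A call takes as long as a camera call.
- cut_out(camera, query): "mask" (400x640 bool, what is visible of it) and "rect" ([left, top, right, bottom] in pixels, round what is visible of it).
The state is a dict: "clock": time; "q": joint angles; "joint_velocities": joint speeds; "joint_torque": joint torques, N m; "ee_pos": TCP position; "tcp_rot": TCP orientation; "wrist_force": force on the tool from outside, world axes, zero at the start; "torque": the same for the moment, N m; "grip_width": opening from 0.0 (shut) to 1.0 (fully open).
Only numpy, scipy, OpenCV 4.12 (cv2) and the standard library are available. Lean on these libraries where they do the work, as an engineer would, in place of code of your own. Each camera call takes 0.05 s, during which the arm holds its last target. There are 200 camera calls.

## Working session

There is one attempt and no reset: what is moved stays moved. The work goes in short steps, Python scripts to look and compute and a shell command to move; the robot and the scene stay as the last step left them, time stands still between calls to the robot, and variables do not carry over. Pictures are saved under pics/ and viewed, about 8 in all and at most 12, crops included, and the job is handed in when it is done.

```bash
mkdir -p pics; ls; cat > h.py <<'E'
import numpy as np, cv2
from rig import *
def proj(cam,P):
    m=camera_model(cam);T=np.linalg.inv(m["world_from_camera"]);p=T[:3,:3]@np.array(P,float)+T[:3,3]
    q=m["K"]@np.array([p[0],-p[1],-p[2]]);return q[:2]/q[2]
def back(cam,uv,z,m=None):
    m=m or camera_model(cam);W=np.array(m["world_from_camera"]);d=np.linalg.inv(m["K"])@np.array([uv[0],uv[1],1.])
    d=W[:3,:3]@np.array([d[0],-d[1],-d[2]]);o=W[:3,3];return o+d*(z-o[2])/d[2]
def save(cam,name):
    im=read_camera(cam);cv2.imwrite("pics/"+name+".png",im[:,:,::-1]);return im
E
python3 - <<'E'
from h import *
a=save("top","t0");b=save("side","s0")
cv2.imwrite("pics/both.png",cv2.resize(np.vstack([a,b]),(480*1,600))[:,:,::-1])
print(camera_model("top"));print(camera_model("side")); o=get_obs();print(o["ee_pos"],o["tcp_rot"],o["clock"],tcp_to_grasp)
for n in ["measure_large","measure_medium","measure_small","kit_tray","syringe","timer","strip_tube","bottle","measure_large_spout","measure_medium_spout","measure_small_spout","syringe_plunger","tray_well"]:
    r=[(round(float(x["score"]),2),np.array(x["rect"]).round().tolist()) for x in cut_out("top",n)][:2]
    print(n,r)
E
```

```text
pics
{'K': array([[475.17037723,   0.        , 318.04405641],
       [  0.        , 475.17037723, 201.6929441 ],
       [  0.        ,   0.        ,   1.        ]]), 'world_from_camera': array([[ 2.13063330e-02,  9.94922834e-01, -9.83595201e-02,
         3.86637276e-01],
       [-9.99772262e-01,  2.13220473e-02, -8.91514845e-04,
         4.78822755e-02],
       [ 1.21023786e-03,  9.83561148e-02,  9.95150546e-01,
         1.47141507e+00],
       [ 0.00000000e+00,  0.00000000e+00,  0.00000000e+00,
         1.00000000e+00]])}
{'K': array([[509.59000861,   0.        , 312.72589679],
       [  0.        , 509.59000861, 209.9851001 ],
       [  0.        ,   0.        ,   1.        ]]), 'world_from_camera': array([[ 0.92626542,  0.27826435, -0.2541679 ,  0.16638941],
       [-0.37684201,  0.69233942, -0.61535049, -0.88742459],
       [ 0.00474035,  0.66575903,  0.74615176,  1.20735507],
       [ 0.        ,  0.        ,  0.        ,  1.        ]])}
[ 0.17957384 -0.51940024  0.23027015] [[-4.31540008e-04  9.45144851e-01  3.26651229e-01]
 [ 1.89555592e-03  3.26651445e-01 -9.45142973e-01]
 [-9.99998110e-01  2.11318663e-04 -1.93253808e-03]] 0.1 0.0187
measure_large [(0.72, [246.0, 191.0, 274.0, 217.0])]
measure_medium [(0.74, [366.0, 221.0, 387.0, 245.0])]
measure_small [(0.67, [371.0, 161.0, 395.0, 186.0])]
kit_tray [(0.9, [236.0, 168.0, 327.0, 234.0])]
syringe [(0.68, [451.0, 186.0, 459.0, 216.0])]
timer [(0.65, [428.0, 150.0, 450.0, 168.0])]
strip_tube []
bottle [(0.55, [167.0, 159.0, 204.0, 191.0]), (0.41, [238.0, 169.0, 327.0, 236.0])]
measure_large_spout [(0.72, [247.0, 191.0, 271.0, 220.0])]
measure_medium_spout [(0.87, [364.0, 219.0, 392.0, 241.0])]
measure_small_spout [(0.68, [374.0, 163.0, 389.0, 182.0])]
syringe_plunger [(0.6, [450.0, 184.0, 459.0, 215.0]), (0.15, [169.0, 156.0, 205.0, 195.0])]
tray_well [(0.78, [237.0, 167.0, 330.0, 236.0]), (0.73, [365.0, 218.0, 390.0, 243.0])]
```

View pics/t0.png

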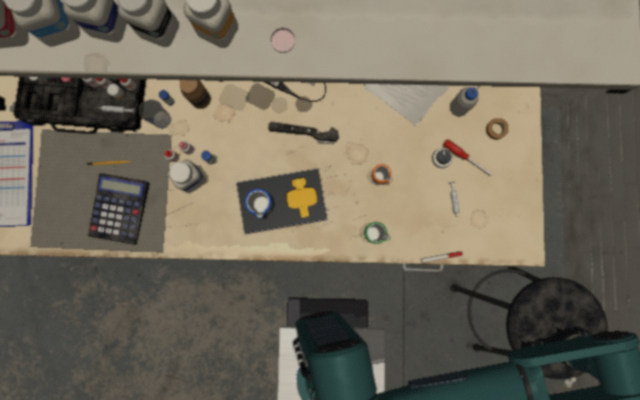

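View pics/s0.png

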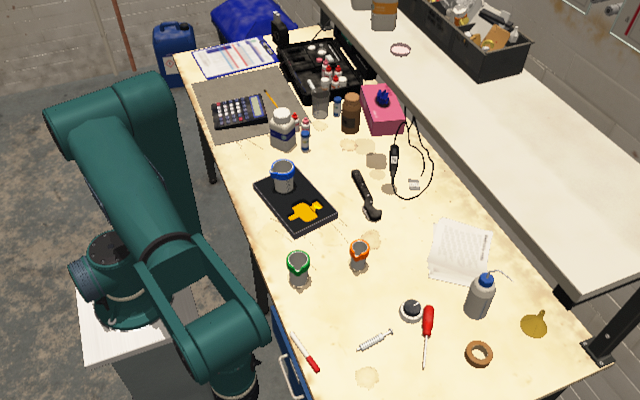

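Top: tray (282,202), large (259,203), medium (375,232), small (381,174), syringe (455,198), timer (442,157). The side view agrees. Enlarging both for the spouts and the syringe's sense.

```bash
python3 - <<'E'
from h import *
a=cv2.imread("pics/t0.png");b=cv2.imread("pics/s0.png")
A=cv2.resize(a[140:250,225:475],None,fx=3.2,fy=3.2,interpolation=2)
def c(x0,y0,w,h,f):return cv2.resize(b[y0:y0+h,x0:x0+w],None,fx=f,fy=f,interpolation=2)
B=np.hstack([c(265,150,50,50,4.0),c(280,240,50,50,4.0),c(335,230,50,50,4.0),c(350,315,50,50,4.0)])
cv2.imwrite("pics/z.png",np.vstack([A,B]))
# masks: tray corners & centers
for n,z in [("kit_tray",.027),("syringe",.009)]:
    r=read_camera("top"); m=cut_out("top",n)[0]["mask"].astype(np.uint8)
    box=cv2.boxPoints(cv2.minAreaRect(max(cv2.findContours(m,0,1)[0],key=cv2.contourArea)))
    print(n,[back("top",p,z).round(4)[:2].tolist() for p in box], back("top",box.mean(0),z).round(4))
# colour bands: use both cams, fit centre
hsv={"large":(100,130,.105,.037),"medium":(45,85,.100,.032),"small":(3,18,.088,.0275)}
for n,(lo,hi,h,r) in hsv.items():
  for cam,im in (("top",a),("side",b)):
    H=cv2.cvtColor(im,cv2.COLOR_BGR2HSV)
    d=cut_out(cam,"measure_"+n) if read_camera(cam) is not None else 0
    if not d: print(n,cam,"none");continue
    l,t,rr,bb=[int(v) for v in d[0]["rect"]]
    M=np.zeros(H.shape[:2],np.uint8);M[t-4:bb+5,l-4:rr+5]=1
    M&=((H[...,0]>=lo)&(H[...,0]<=hi)&(H[...,1]>80)).astype(np.uint8)
    p=np.argwhere(M)[:,::-1]
    if len(p)<5: print(n,cam,"few");continue
    cc=(p.max(0)+p.min(0)+0.)/2
    print(n,cam,p.min(0),p.max(0),back(cam,cc,h-.013+(0.006 if n=='large' else 0)).round(4)[:2])
E
```

```text
kit_tray [[0.5857, 0.3038], [0.6354, 0.0488], [0.4746, 0.0182], [0.4259, 0.2705]] [0.5299 0.1604 0.027 ]
syringe [[0.6009, -0.36], [0.6028, -0.3825], [0.4998, -0.3885], [0.4979, -0.3662]] [ 0.5502 -0.3743  0.009 ]
large top [244 188] [271 216] [0.5177 0.2249]
large side [270 160] [294 179] [0.519  0.2212]
medium top [365 222] [386 242] [ 0.4385 -0.1199]
medium side [287 250] [309 275] [ 0.4396 -0.1245]
small top [371 163] [393 184] [ 0.6129 -0.139 ]
small side [349 239] [370 275] [ 0.6062 -0.1623]
```

View pics/z.png

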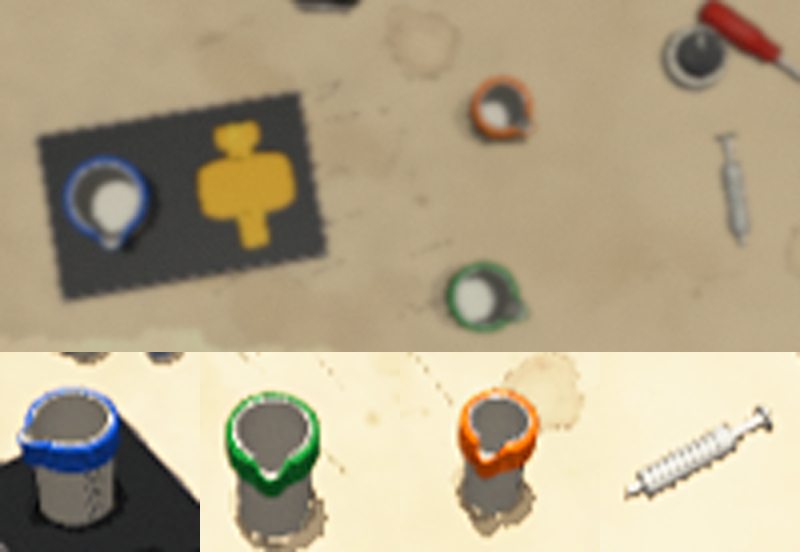

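Large's spout points along the tray's -x, medium's about -y and a bit toward the robot, small's similar, and the syringe's thumb plate is at its +x end. Moving over the medium for a close look.

```bash
python3 -m pendant '[[[2.6,4,0.2],0.08,8.5],[[2.6,4,0.2],0.08,8.5],[[2.6,4,0.2],0.08,8.5],[[2.6,4,0.2],0.08,8.5],[[2.6,4,0.2],0.08,8.5],[[2.6,4,0.2],0.08,8.5],[[2.6,4,0.2],0.08,8.5],[[2.6,4,0.2],0.08,8.5],[[2.6,4,0.2],0.08,8.5],[[2.6,4,0.2],0.08,8.5],[[0,0,0],0,8.5],[[0,0,0],0,8.5]]'
python3 - <<'E'
from h import *
o=get_obs();im=save("wrist","w1");m=camera_model("wrist");W=np.array(m["world_from_camera"])
print(o["ee_pos"],o["tcp_rot"].round(3).tolist(),W.round(3).tolist(),m["K"][0])
for n in ["measure_medium","measure_medium_spout","measure_small","measure_small_spout"]:
    for d in cut_out("wrist",n)[:1]: print(n,d["score"],d["rect"])
E
```

```text
clock: 3.05
ee_pos: [0.4395, -0.12, 0.2513]
tcp_rot: [[-0.0, 0.424, 0.906], [-0.001, 0.906, -0.424], [-1.0, -0.001, -0.0]]
wrist_force: [0.2, -0.1, 0.1]
grip_width: 0.992
[ 0.43946042 -0.12004005  0.25128362] [[-0.0, 0.424, 0.906], [-0.001, 0.906, -0.424], [-1.0, -0.001, -0.0]] [[0.905, 0.403, 0.135, 0.472], [-0.425, 0.859, 0.286, -0.048], [-0.001, -0.317, 0.949, 0.393], [0.0, 0.0, 0.0, 1.0]] [308.26183342   0.         318.93120714]
measure_medium 0.67 [286.9, 147.4, 348.9, 223.6]
measure_medium_spout 0.88 [285.5, 150.4, 350.1, 229.6]
measure_small 0.84 [438.2, 91.6, 521.6, 163.9]
measure_small_spout 0.62 [438.1, 93.6, 520.0, 160.0]
```

View pics/w1.png

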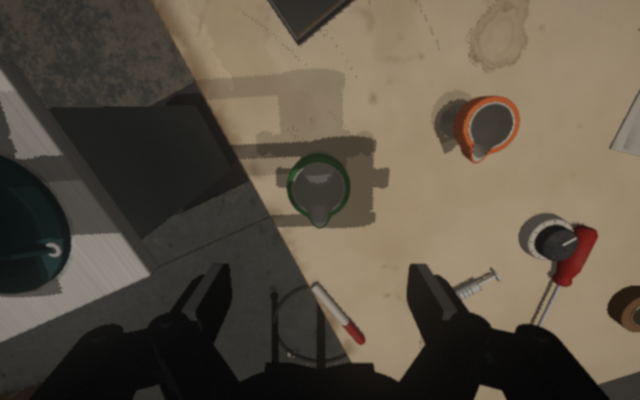

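Medium sits at (319,187) with spout tip (320,226); small at (490,128) with spout at (476,158). I'll fit band hulls (circles plus spout tip) for position and spout angle.

```bash
cat >> h.py <<'E'
from scipy.optimize import minimize
B={"large":(95,130,.105,.037,.048),"medium":(45,90,.100,.032,.043),"small":(2,18,.088,.0275,.0385)}
def hullfit(cam,im,n,x0,z0=0.,pad=12,m=None):
    """im RGB; x0=(x,y,angle of spout). returns fit,IoU"""
    lo,hi,h,r,s=B[n];m=m or camera_model(cam);T=np.linalg.inv(m["world_from_camera"]);K=np.array(m["K"]);S=8
    t=np.linspace(0,2*np.pi,48)
    def hull(p):
        P=[[p[0]+r*np.cos(a),p[1]+r*np.sin(a),z0+z] for a in t for z in (h,h-.026)]
        P.append([p[0]+s*np.cos(p[2]),p[1]+s*np.sin(p[2]),z0+h])
        C=(T[:3,:3]@np.array(P).T).T+T[:3,3];q=(K@np.stack([C[:,0],-C[:,1],-C[:,2]])).T
        return cv2.convexHull((q[:,:2]/q[:,2:]).astype(np.float32))
    b0=hull(x0)[:,0];l,u=(b0.min(0)-pad).astype(int),(b0.max(0)+pad).astype(int);l=np.maximum(l,0)
    H=cv2.cvtColor(im,cv2.COLOR_RGB2HSV);M=((H[...,0]>=lo)&(H[...,0]<=hi)&(H[...,1]>90)&(H[...,2]>35)).astype(np.uint8)
    M=M[l[1]:u[1],l[0]:u[0]];_,L,st,_=cv2.connectedComponentsWithStats(M,connectivity=8)
    k=1+np.argmax(st[1:,4]);M=(L==k).astype(np.uint8)
    big=cv2.resize(M*255,None,fx=S,fy=S,interpolation=1)>127
    D=np.zeros(big.shape,np.uint8);cv2.fillPoly(D,[cv2.convexHull(np.argwhere(big)[:,::-1].astype(np.int32))],1)
    def cost(p):
        R=np.zeros_like(D);cv2.fillPoly(R,[((hull(p)-l+.5)*S).astype(np.int32)],1);return 1-(R&D).sum()/(R|D).sum()
    best=min((minimize(cost,[x0[0],x0[1],x0[2]+d],method="Nelder-Mead",options=dict(initial_simplex=np.array([x0]*4)+[0,0,d]+np.vstack([np.zeros(3),np.diag([.008,.008,.3])]),xatol=1e-4,fatol=1e-4)) for d in (-.3,0,.3)),key=lambda r:r.fun)
    return best.x.round(4),round(1-best.fun,3)
E
python3 - <<'E'
from h import *
w=cv2.imread("pics/w1.png")[:,:,::-1].copy();a=cv2.imread("pics/t0.png")[:,:,::-1].copy();b=cv2.imread("pics/s0.png")[:,:,::-1].copy()
for n,x0,z in [("medium",[.4395,-.122,-1.97],0),("small",[.610,-.15,-2.2],0),("large",[.518,.223,-2.95],.006)]:
    for c,im in (("wrist",w),("top",a),("side",b)):
        if (n,c)!=("large","wrist"): print(n,c,*hullfit(c,im,n,x0,z))
E
```

```text
medium wrist [ 0.4357 -0.1223 -2.1441] 0.87
medium top [ 0.4359 -0.0574 -1.9184] 0.051
medium side [ 0.4395 -0.1226 -2.0539] 0.927
small wrist [ 0.6127 -0.1384 -2.2525] 0.968
small top [ 0.6155 -0.1363 -2.369 ] 0.873
small side [ 0.6166 -0.1387 -2.9694] 0.93
large top [ 0.5198  0.225  -2.759 ] 0.92
large side [ 0.52    0.2178 -2.8486] 0.662
```

```bash
python3 - <<'E'
from h import *
c=back("wrist",(319,185),.1);t=back("wrist",(320,228),.1);print(c,t,np.arctan2(*(t-np.array([.4378,-.1223,.1]))[1::-1]))
E
python3 -m pendant '[[[-0.2,-0.2,-3],-0.09,8.5],[[0,0,-4],0,8.5],[[0,0,-4],0,8.5],[[0,0,-3],0,8.5],[[0,0,-2],0,8.5],[[0,0,-1.3],0,8.5],[[0,0,0],0,8.5],[[0,0,0],0,6],[[0,0,0],0,5],[[0,0,0],0,5],[[0,0,0],0,5],[[0,0,0],0,5]]'
```

```text
[ 0.43906693 -0.11855484  0.1       ] [ 0.42056587 -0.16032335  0.1       ] -1.9963507358307218
clock: 4.8
ee_pos: [0.4388, -0.1223, 0.0803]
tcp_rot: [[0.003, 0.504, 0.864], [-0.001, 0.864, -0.504], [-1.0, 0.0, 0.004]]
wrist_force: [-1.4, -0.2, 6.2]
grip_width: 0.713
```

```bash
python3 -m pendant '[[[0,0,0],0,5],[[0,0,0],0,5],[[0,0,0.5],0,5],[[0,0,1],0,5],[[0,0,3],0,5],[[0,0,4],0,5],[[0,0,4],0,5],[[0,0,3],0,5],[[0,0,0],0,5]]'
python3 - <<'E'
from h import *
b=save("side","s2");w=save("wrist","w2")
A=np.vstack([cv2.resize(b[150:350,200:520],None,fx=1.5,fy=1.5),cv2.resize(w[100:,160:480],(480,450))[:300]]);cv2.imwrite("pics/z2.png",A[:,:,::-1])
E
```

```text
clock: 5.92
ee_pos: [0.439, -0.1224, 0.2365]
tcp_rot: [[0.006, 0.504, 0.864], [-0.003, 0.864, -0.504], [-1.0, 0.001, 0.007]]
wrist_force: [-0.1, -0.3, -0.7]
grip_width: 0.72
```

View pics/z2.png

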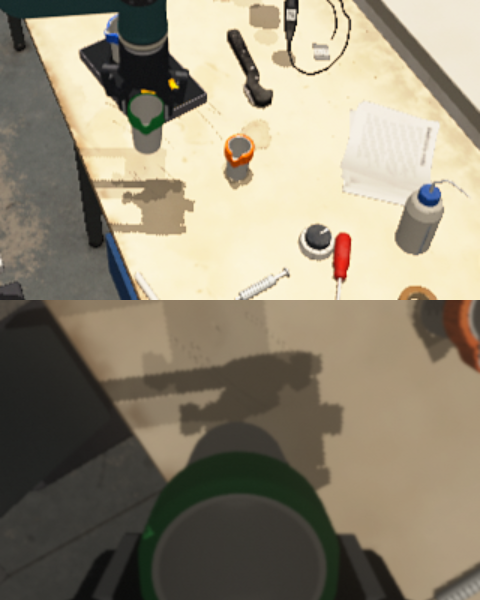

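The middle measure is held upright with its spout away from the camera. Fit its angle in hand, and move toward the large.

```bash
python3 - <<'E'
from h import *
for c,f in (("side","s2"),("wrist","w2")):
    im=cv2.imread(f"pics/{f}.png")[:,:,::-1].copy();print(c,*hullfit(c,im,"medium",[.439,-.1224,-2.08],.1565))
E
python3 -m pendant '[[[0.8,3.5,0.2],-0.07,5],[[0.8,3.5,0.2],-0.07,5],[[0.8,3.5,0.2],-0.07,5],[[0.8,3.5,0.2],-0.07,5],[[0.8,3.5,0.2],-0.07,5],[[0.8,3.5,0.2],-0.07,5],[[0.8,3.5,0.2],-0.07,5],[[0,0,0],0,5],[[0,0,0],0,5]]'
python3 - <<'E'
from h import *
w=save("wrist","w3");b=save("side","s3");a=save("top","t3")
print(hullfit("wrist",w,"large",[.519,.223,-2.95],.006),get_obs()["ee_pos"])
A=np.hstack([w[:,120:560],cv2.resize(b[110:240,230:350],None,fx=3,fy=3)[:390].repeat(1,0) if 0 else cv2.resize(b[110:243,230:350],(360,400))]);cv2.imwrite("pics/z3.png",A[:,:,::-1])
E
```

```text
side [ 0.4396 -0.1227 -2.2367] 0.818
wrist [ 0.4369 -0.1203 -2.0234] 0.882
clock: 7.15
ee_pos: [0.4929, 0.1227, 0.2454]
tcp_rot: [[-0.004, 0.851, 0.526], [-0.001, 0.526, -0.851], [-1.0, -0.004, -0.001]]
wrist_force: [0.3, 0.9, -0.2]
grip_width: 0.71
(array([ 0.5192,  0.2219, -2.9474]), np.float64(0.977)) [0.49335233 0.12221966 0.24669907]
```

View pics/z3.png

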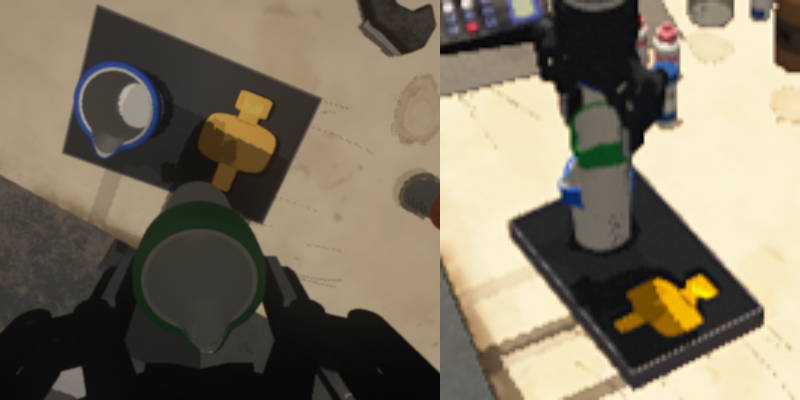

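```bash
python3 - <<'E'
from h import *
o=get_obs();R=o["tcp_rot"];p=o["ee_pos"]
w=cv2.imread("pics/w3.png")[:,:,::-1].copy()
y=np.arctan2(R[1,2],R[0,2]);print("jaw",y)
for tip in [(329,351),(331,349)]:
  t=back("wrist",tip,p[2]+.020)
  for n,c in (("tcp",p),("ell",back("wrist",(318.5,278),p[2]+.02))): d=(t-c);print(n,c,t,np.hypot(*d[:2]),np.arctan2(d[1],d[0]))
print(hullfit("wrist",w,"medium",[p[0],p[1],-2.55],p[2]-.080))
# brighter mask of rim for the crop
H=cv2.convertScaleAbs(w[230:380,230:410],alpha=2.2);cv2.imwrite("pics/z4.png",cv2.resize(H,None,fx=3.5,fy=3.5,interpolation=2)[:,:,::-1])
E
```

```text
jaw -1.0191682212564792
tcp [0.49335233 0.12221966 0.24669907] [0.46353251 0.09765056 0.26669907] 0.03863757044048362 -2.45243655758115
ell [0.49614931 0.12384742 0.26669907] [0.46353251 0.09765056 0.26669907] 0.04183456524649291 -2.464921144876183
tcp [0.49335233 0.12221966 0.24669907] [0.46510253 0.09747001 0.26669907] 0.037557902519549796 -2.4221400932274877
ell [0.49614931 0.12384742 0.26669907] [0.46510253 0.09747001 0.26669907] 0.040739050382906296 -2.4373294973587667
(array([ 0.4932,  0.1217, -2.5173]), np.float64(0.938))
```

View pics/z4.png

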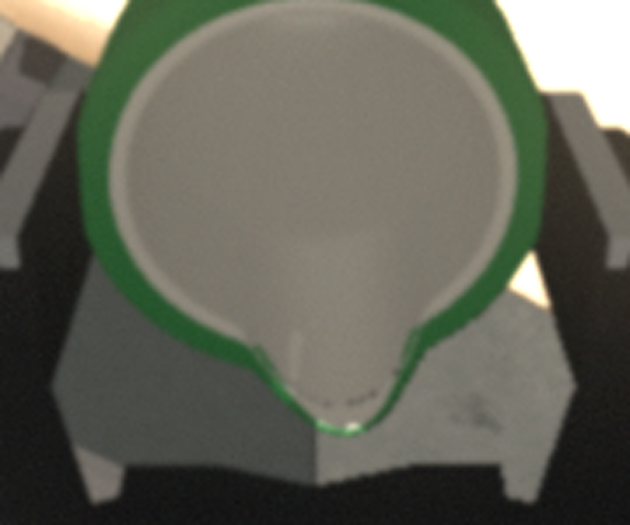

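Large fit (0.519, 0.222, spout -2.947); the medium's spout in hand is at jaw −1.455, so turn −0.47 and shift (2.6, 9.95) cm.

```bash
python3 -m pendant '[[[0.6,2.2,0],-0.1,5],[[0.6,2.2,0],-0.1,5],[[0.6,2.2,0],-0.1,5],[[0.5,2.2,0],-0.1,5],[[0.3,1.2,-1],-0.07,5],[[0,0,-1],0,5],[[0,0,0],0,5],[[0,0,0],0,5]]'
python3 - <<'E'
from h import *
o=get_obs();R=o["tcp_rot"];print(o["ee_pos"],np.arctan2(R[1,2],R[0,2]))
w=save("wrist","w5");a=save("side","s5")
print(hullfit("wrist",w,"medium",[*o["ee_pos"][:2],-2.95],o["ee_pos"][2]-.080))
E
```

```text
clock: 8.3
ee_pos: [0.5197, 0.2223, 0.2276]
tcp_rot: [[0.0, 0.997, 0.082], [-0.0, 0.082, -0.997], [-1.0, 0.0, 0.0]]
wrist_force: [0.3, -0.2, -1.5]
grip_width: 0.717
[0.51973144 0.22233183 0.22759542] -1.4885955210657071
(array([ 0.5198,  0.2214, -2.9375]), np.float64(0.952))
```

```bash
python3 -m pendant '[[[0,0,-2],0,5],[[0,0,-2],0,5],[[0,0,-1.5],0,5],[[0,0,-1.5],0,5],[[0,0,-1],0,5],[[0,0,-1],0,5],[[0,0,-0.7],0,5],[[0,0,-0.5],0,5],[[0,0,-0.3],0,5],[[0,0,0],0,5]]'
```

```text
clock: 9.65
ee_pos: [0.5197, 0.2232, 0.1223]
tcp_rot: [[-0.0, 0.997, 0.083], [-0.0, 0.083, -0.997], [-1.0, -0.0, 0.0]]
wrist_force: [-0.3, 0.3, -0.5]
grip_width: 0.715
```

```bash
python3 -m pendant '[[[0,0,-0.2],0,5],[[0,0,-0.2],0,5],[[0,0,-0.1],0,5],[[0,0,0],0,5]]'
```

```text
clock: 10.15
ee_pos: [0.5198, 0.2232, 0.1175]
tcp_rot: [[0.0, 0.997, 0.083], [-0.0, 0.083, -0.997], [-1.0, 0.0, 0.0]]
wrist_force: [-1.0, 0.1, 0.0]
grip_width: 0.714
```

```bash
python3 -m pendant '[[[0,0,0],0,7],[[0,0,0],0,8.5],[[0,0,0],0,8.5],[[0,0,2],0,8.5],[[0,0,3],0,8.5],[[0,-1,4],0,8.5],[[0,-3,4],0,8.5],[[0,-3,2],0,8.5],[[0,-2,0],0,8.5],[[0,0,0],0,8.5]]'
python3 - <<'E'
from h import *
w=save("wrist","w6");b=save("side","s6")
print(hullfit("wrist",w,"medium",[.5195,.2225,-2.95],.037));print(hullfit("side",b,"medium",[.5195,.2225,-2.95],.037));print(hullfit("side",b,"large",[.5195,.2225,-2.95],.006))
for z in (.037,.042,.047,.053):print(z,hullfit("wrist",w,"medium",[.5195,.2225,-2.95],z)[1],hullfit("side",b,"medium",[.5195,.2225,-2.95],z))
A=np.hstack([cv2.resize(w[30:330,150:450],(400,400)),cv2.resize(b[110:243,230:350],(360,400))]);cv2.imwrite("pics/z6.png",A[:,:,::-1])
E
```

```text
clock: 11.4
ee_pos: [0.5194, 0.1322, 0.2661]
tcp_rot: [[-0.002, 0.997, 0.081], [-0.0, 0.081, -0.997], [-1.0, -0.002, -0.0]]
wrist_force: [0.5, 0.5, 0.1]
grip_width: 0.997
(array([ 0.5195,  0.2232, -2.9225]), np.float64(0.881))
(array([ 0.522 ,  0.2184, -2.8175]), np.float64(0.702))
(array([ 0.5184,  0.2122, -2.9215]), np.float64(0.565))
0.037 0.881 (array([ 0.522 ,  0.2184, -2.8175]), np.float64(0.702))
0.042 0.852 (array([ 0.5201,  0.2134, -2.7675]), np.float64(0.699))
0.047 0.823 (array([ 0.5187,  0.2088, -2.7491]), np.float64(0.694))
0.053 0.788 (array([ 0.5163,  0.2031, -2.3859]), np.float64(0.689))
```

View pics/z6.png

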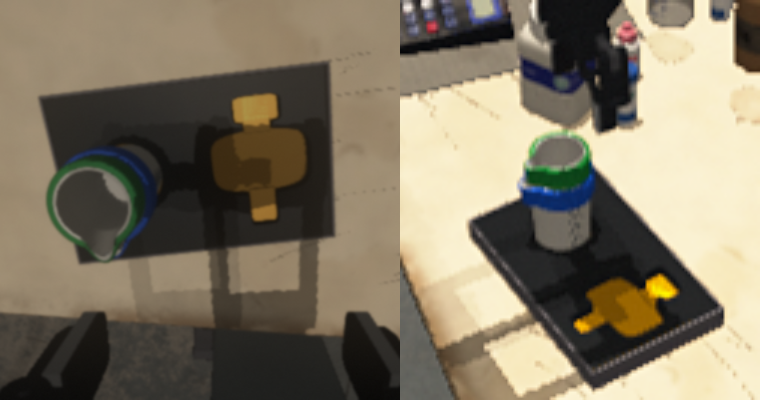

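Nested squarely: the green band sits directly on the blue one, spouts aligned at (105,250 in crop). On to the small.

```bash
python3 -m pendant '[[[1.17,-3.39,-0.2],0.1,8.5],[[1.17,-3.39,-0.2],0.1,8.5],[[1.17,-3.39,-0.2],0.1,8.5],[[1.17,-3.39,-0.2],0.1,8.5],[[1.17,-3.39,-0.2],0.1,8.5],[[1.17,-3.39,-0.2],0.1,8.5],[[1.17,-3.39,-0.2],0.1,8.5],[[1.17,-3.39,-0.2],0.1,8.5],[[0,0,0],0,8.5],[[0,0,0],0,8.5]]'
python3 - <<'E'
from h import *
w=save("wrist","w7");o=get_obs();R=o["tcp_rot"];print(o["ee_pos"],np.arctan2(R[1,2],R[0,2]))
print(hullfit("wrist",w,"small",[.613,-.1385,-2.25],0))
# tray from w6? colours only: check slot in top by yellow
E
```

```text
clock: 12.75
ee_pos: [0.6132, -0.1367, 0.25]
tcp_rot: [[-0.002, 0.635, 0.773], [0.002, 0.773, -0.635], [-1.0, -0.0, -0.003]]
wrist_force: [0.6, -0.7, 0.8]
grip_width: 0.998
[ 0.6132148  -0.13647327  0.25063002] -0.6868489178092934
(array([ 0.6137, -0.1377, -2.2681]), np.float64(0.947))
```

```bash
python3 -m pendant '[[[0,-0.1,-3.5],0,8.5],[[0,0,-4],0,8.5],[[0,0,-4],0,8.5],[[0,0,-3],0,8.5],[[0,0,-2.2],0,8.5],[[0,0,-1.4],0,8.5],[[0,0,0],0,8.5],[[0,0,0],0,5],[[0,0,0],0,4],[[0,0,0],0,4],[[0,0,0],0,4],[[0,0,0],0,4],[[0,0,0],0,4],[[0,0,0],0,4]]'
python3 -m pendant '[[[0,0,0.5],0,4],[[0,0,2],0,4],[[0,0,4],0,4],[[0,0,5],0,4],[[-1,3,5],-0.1,4],[[-1,3,2],-0.1,4],[[-1,3,0],-0.1,4],[[-1,3,0],-0.1,4],[[-1,3,0],-0.1,4],[[-1,3,0],-0.1,4],[[-1,3,0],0,4],[[0,3,0],0,4],[[0,0,0],0,4],[[0,0,0],0,4]]'
python3 - <<'E'
from h import *
w=save("wrist","w8");b=save("side","s8");o=get_obs();R=o["tcp_rot"];p=o["ee_pos"];j=np.arctan2(R[1,2],R[0,2]);print(p,j)
for dz in (.063,.066,.069,.075): print(dz,hullfit("wrist",w,"small",[*p[:2],j-1.57],p[2]-dz,pad=25))
print(hullfit("wrist",w,"medium",[.5195,.2225,-2.95],.037))
A=np.hstack([cv2.convertScaleAbs(w[:,120:560],alpha=1.5),cv2.resize(b[110:243,230:350],(360,400))]);cv2.imwrite("pics/z8.png",A[:,:,::-1])
E
```

```text
clock: 14.55
ee_pos: [0.6146, -0.1394, 0.0727]
tcp_rot: [[0.004, 0.635, 0.772], [-0.001, 0.772, -0.635], [-1.0, 0.002, 0.004]]
wrist_force: [-0.1, -0.2, 6.6]
grip_width: 0.61
clock: 16.3
ee_pos: [0.5433, 0.1005, 0.2559]
tcp_rot: [[0.001, 0.96, 0.279], [-0.001, 0.279, -0.96], [-1.0, 0.0, 0.001]]
wrist_force: [-0.1, -0.7, -0.4]
grip_width: 0.609
[0.54338429 0.10005358 0.25562274] -1.2892146277789442
0.063 (array([ 0.5481,  0.0998, -2.8512]), np.float64(0.89))
0.066 (array([ 0.547 ,  0.0997, -2.9006]), np.float64(0.922))
0.069 (array([ 0.5458,  0.0998, -2.8549]), np.float64(0.945))
0.075 (array([ 0.5437,  0.099 , -2.9534]), np.float64(0.938))
(array([ 0.521 ,  0.2204, -2.9101]), np.float64(0.892))
```

View pics/z8.png

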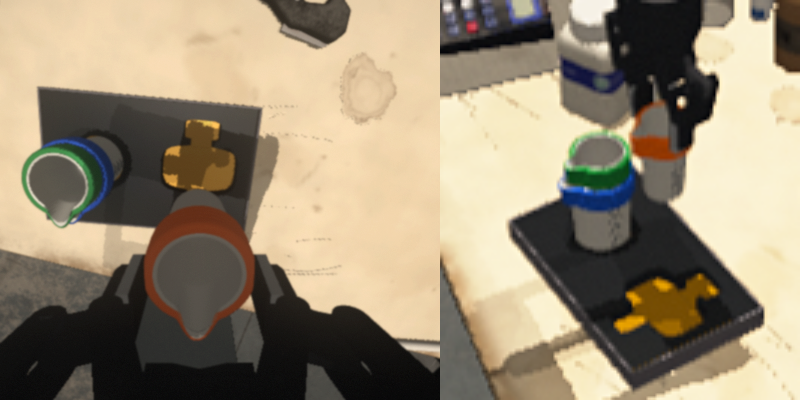

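```bash
python3 -m pendant '[[[-0.47,2.44,0],-0.022,4],[[-0.47,2.44,0],-0.022,4],[[-0.47,2.44,0],-0.022,4],[[-0.47,2.44,0],0,4],[[-0.47,2.44,-1],0,4],[[0,0,-1],0,4],[[0,0,0],0,4],[[0,0,0],0,4]]'
python3 - <<'E'
from h import *
w=save("wrist","w9");o=get_obs();R=o["tcp_rot"];p=o["ee_pos"];j=np.arctan2(R[1,2],R[0,2]);print(p,j)
for dz in (.069,.0725): print(dz,hullfit("wrist",w,"small",[*p[:2],j-1.57],p[2]-dz,pad=25))
E
```

```text
clock: 17.4
ee_pos: [0.5202, 0.2219, 0.2356]
tcp_rot: [[0.0, 0.977, 0.214], [-0.0, 0.214, -0.977], [-1.0, 0.0, 0.0]]
wrist_force: [0.7, -0.4, -0.8]
grip_width: 0.612
[0.52026897 0.22201916 0.23581463] -1.3555178402524704
0.069 (array([ 0.5228,  0.2216, -2.9892]), np.float64(0.938))
0.0725 (array([ 0.5215,  0.2214, -2.9542]), np.float64(0.97))
```

Spout −2.95 against −2.94: aligned. Lower.

```bash
python3 -m pendant '[[[0,0,-2],0,4],[[0,0,-1.5],0,4],[[0,0,-1.5],0,4],[[0,0,-1],0,4],[[0,0,-1],0,4],[[0,0,-0.7],0,4],[[0,0,-0.4],0,4],[[0,0,-0.2],0,4],[[0,0,0],0,4]]'
```

```text
clock: 18.58
ee_pos: [0.5199, 0.223, 0.1525]
tcp_rot: [[0.0, 0.977, 0.215], [0.0, 0.215, -0.977], [-1.0, 0.0, 0.0]]
wrist_force: [0.7, -0.2, -1.1]
grip_width: 0.603
```

```bash
python3 -m pendant '[[[0,0,-0.2],0,4],[[0,0,-0.1],0,4],[[0,0,-0.1],0,4],[[0,0,0],0,4]]'
```

```text
clock: 19.08
ee_pos: [0.5197, 0.2229, 0.1482]
tcp_rot: [[-0.0, 0.977, 0.215], [-0.0, 0.215, -0.977], [-1.0, -0.0, 0.0]]
wrist_force: [0.7, 0.3, -0.6]
grip_width: 0.606
```

```bash
python3 -m pendant '[[[0,0,0],0,7],[[0,0,0],0,8.5],[[0,0,0],0,8.5],[[0,0,2],0,8.5],[[0,0,3],0,8.5],[[0,0,4],0,8.5],[[0.4,-3,2],-0.03,8.5],[[0.4,-3,0],-0.03,8.5],[[0.4,-3,0],-0.03,8.5],[[0,-3,0],0,8.5],[[0,0,0],0,8.5]]'
python3 - <<'E'
from h import *
w=save("wrist","w10");b=save("side","s10");o=get_obs();p=o["ee_pos"];R=o["tcp_rot"];print(p,np.arctan2(R[1,2],R[0,2]))
for z in (.075,.085): print(z,hullfit("wrist",w,"small",[.52,.2225,-2.95],z),hullfit("side",b,"small",[.52,.2225,-2.95],z))
# tray: yellow insert principal axis/centroid in wrist + dark outline
H=cv2.cvtColor(w,cv2.COLOR_RGB2HSV);M=((H[...,0]>15)&(H[...,0]<32)&(H[...,1]>170)&(H[...,2]>40)).astype(np.uint8)
_,L,st,c=cv2.connectedComponentsWithStats(M);k=1+np.argmax(st[1:,4]);P=np.argwhere(L==k)[:,::-1];print(st[k])
W=np.array([back("wrist",q,.010)[:2] for q in P]);
for yaw in (.17,.19,.21):
    e=np.array([np.cos(yaw),np.sin(yaw)]);f=np.array([-e[1],e[0]]);u=W@e;v=W@f
    cx,cy=(u.max()+u.min())/2,(v.max()+v.min())/2;print(yaw,"slot",cx*e+cy*f,np.ptp(u),np.ptp(v))
A=np.hstack([cv2.convertScaleAbs(w[:,120:560],alpha=1.3),cv2.resize(b[110:243,230:350],(360,400))]);cv2.imwrite("pics/z10.png",A[:,:,::-1])
E
```

```text
clock: 20.45
ee_pos: [0.5319, 0.1014, 0.2585]
tcp_rot: [[0.0, 0.992, 0.123], [-0.0, 0.123, -0.992], [-1.0, 0.0, 0.0]]
wrist_force: [0.3, 0.4, 1.0]
grip_width: 0.999
[0.53180898 0.10320254 0.25845218] -1.4443476487864717
0.075 (array([ 0.5198,  0.2248, -2.8965]), np.float64(0.971)) (array([ 0.5239,  0.2238, -2.9229]), np.float64(0.922))
0.085 (array([ 0.5239,  0.2185, -2.9984]), np.float64(0.92)) (array([ 0.5202,  0.2131, -2.8939]), np.float64(0.926))
[ 284  130   71   75 3061]Traceback (most recent call last):
  File "<stdin>", line 7, in <module>
  File "h.py", line 7, in back
    m=m or camera_model(cam);W=np.array(m["world_from_camera"]);d=np.linalg.inv(m["K"])@np.array([uv[0],uv[1],1.])
           ~~~~~~~~~~~~^^^^^
ValueError: time passes only in moves, steps and waits
```

```bash
python3 - <<'E'
from h import *
w=cv2.imread("pics/w10.png")[:,:,::-1].copy();b=cv2.imread("pics/s10.png")[:,:,::-1].copy();m=camera_model("wrist")
H=cv2.cvtColor(w,cv2.COLOR_RGB2HSV);M=((H[...,0]>15)&(H[...,0]<32)&(H[...,1]>170)&(H[...,2]>40)).astype(np.uint8)
_,L,st,c=cv2.connectedComponentsWithStats(M);k=1+np.argmax(st[1:,4]);P=np.argwhere(L==k)[:,::-1]
W=np.array([back("wrist",q,.011,m)[:2] for q in P])
for yaw in (.17,.19,.21):
    e=np.array([np.cos(yaw),np.sin(yaw)]);f=np.array([-e[1],e[0]]);u=W@e;v=W@f
    cx,cy=(u.max()+u.min())/2,(v.max()+v.min())/2;print(yaw,"slot",cx*e+cy*f,np.ptp(u),np.ptp(v))
D=(H[...,2]<75).astype(np.uint8);n,L,st,_=cv2.connectedComponentsWithStats(D[:260]);
A=np.hstack([cv2.convertScaleAbs(w[:,120:560],alpha=1.3),cv2.resize(b[110:243,230:350],(360,400))]);cv2.imwrite("pics/z10.png",A[:,:,::-1])
E
```

```text
0.17 slot [0.53063512 0.10112212] 0.09656782167479266 0.08818630706256841
0.19 slot [0.53067381 0.10091139] 0.09674886759812368 0.08820125292680125
0.21 slot [0.53071346 0.1007373 ] 0.09689121526438299 0.0882523433087612
```

View pics/z10.png

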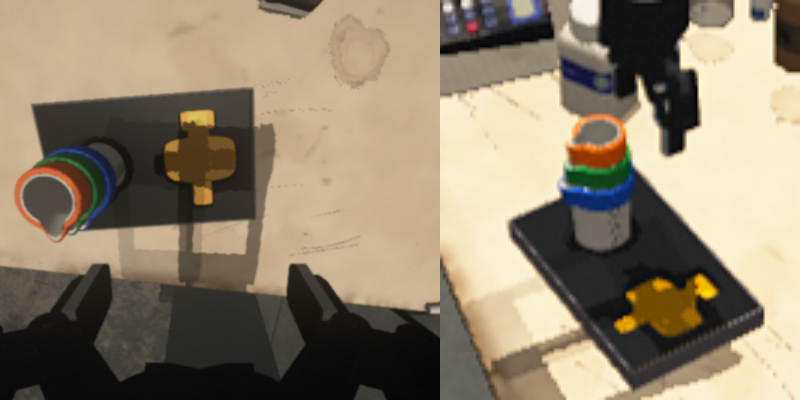

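All three nest coaxially, spouts in line. Now slot pose from tray corners and cut-out ends (wrist px: corners (153,103),(372,89),(375,219); cut-out ends (316,110),(322,205)).

```bash
python3 - <<'E'
from h import *
m=camera_model("wrist");g=lambda u,v,z:back("wrist",(u,v),z,m)[:2]
TL,TR,BR=g(153,103.5,.026),g(372,88.5,.026),g(375,219,.026)
print(TL,TR,BR,np.hypot(*(TL-TR)),np.hypot(*(TR-BR)))
yv=(TL-TR);yaw=np.arctan2(-yv[0],yv[1]);xv=TR-BR;print("yaw",yaw,np.arctan2(xv[1],xv[0]))
C=(TL+BR)/2;yaw=.19;ya=np.array([-np.sin(yaw),np.cos(yaw)]);print("centre",C,"slot",C-.062*ya,"well",C+.063*ya)
print("slot ends",g(316,110,.012),g(322,205,.012),"mid",(g(316,110,.012)+g(322,205,.012))/2)
# refined yellow with looser mask
w=cv2.imread("pics/w10.png")[:,:,::-1].copy();H=cv2.cvtColor(w,cv2.COLOR_RGB2HSV)
R=H[100:215,280:365];M=((R[...,0]>12)&(R[...,0]<32)&(R[...,1]>120)&(R[...,2]>60)).astype(np.uint8);_,L,st,_=cv2.connectedComponentsWithStats(M);k=1+np.argmax(st[1:,4])
P=np.argwhere(L==k)[:,::-1]+[280,100];W=np.array([g(*q,.012) for q in P]);xa=np.array([np.cos(yaw),np.sin(yaw)])
u,v=W@xa,W@ya;print(st[k],np.ptp(u),np.ptp(v),((u.max()+u.min())/2)*xa+((v.max()+v.min())/2)*ya)
# narrow end centreline
s=u<u.min()+.02;print("narrow v",v[s].min(),v[s].max(),"wide v",v[u>u.max()-.015].min(),v[u>u.max()-.015].max(), "all",v.min(),v.max())
a=cv2.imread("pics/s0.png")
E
```

```text
[0.58471866 0.30212081] [0.63272986 0.05420124] [0.47667039 0.02160993] 0.2525256205284071 0.15942631941445662
yaw 0.1912885238077039 0.2058800101692784
centre [0.53069453 0.16186537] slot [0.54240378 0.10098111] well [0.51879642 0.22373164]
slot ends [0.60111253 0.11460276] [0.48234162 0.09175831] mid [0.54172708 0.10318054]
[   4    9   71   96 3033] 0.12044912566017557 0.08796608028495129 [0.54240051 0.10266973]
narrow v -0.01527665622516903 0.00943471012466809 wide v -0.022527059850299264 0.019510770672248712 all -0.045598091444811695 0.0423679888401396
```

```bash
python3 -m pendant '[[[0.2,-5.3,0],0,8.5],[[0.2,-5.3,0],0,7],[[0.2,-5.3,0],0,6],[[0.2,-5.3,-0.5],0,5],[[0.2,-5.3,-1],0,5],[[0.2,-5.3,-1],0,5],[[0.2,-5.3,-1],0,5],[[0.2,-5.3,-1],-0.03,5],[[0.2,-5.2,-1],-0.03,5],[[0,0,0],0,5],[[0,0,0],0,5]]'
python3 - <<'E'
from h import *
w=save("wrist","w11");o=get_obs();R=o["tcp_rot"];m=camera_model("wrist");print(o["ee_pos"],np.arctan2(R[1,2],R[0,2]))
for n in ("syringe","syringe_plunger"):
  for d in cut_out("wrist",n)[:2]:
    k=d["mask"].astype(np.uint8);box=cv2.boxPoints(cv2.minAreaRect(np.argwhere(k)[:,::-1].astype(np.float32)));g=lambda q:back("wrist",q,.009,m)[:2].round(4)
    print(n,d["score"],d["rect"],[g(q).tolist() for q in box],g(box.mean(0)))
cv2.imwrite("pics/z11.png",w[:,:,::-1])
E
```

```text
clock: 21.92
ee_pos: [0.5505, -0.3719, 0.203]
tcp_rot: [[-0.0, 0.998, 0.068], [0.001, 0.068, -0.998], [-1.0, -0.0, -0.001]]
wrist_force: [0.1, 0.5, 0.4]
grip_width: 0.587
[ 0.55062681 -0.37149294  0.20373025] -1.5019642712318362
syringe 0.81 [310.4, 128.0, 327.0, 221.8] [[0.6017, -0.3566], [0.6038, -0.3727], [0.5018, -0.3869], [0.4994, -0.3693]] [ 0.5541 -0.3711]
syringe_plunger 0.73 [304.9, 127.8, 326.5, 227.0] [[0.6016, -0.3554], [0.604, -0.3725], [0.4968, -0.3879], [0.4941, -0.3691]] [ 0.5518 -0.3709]
```

View pics/z11.png

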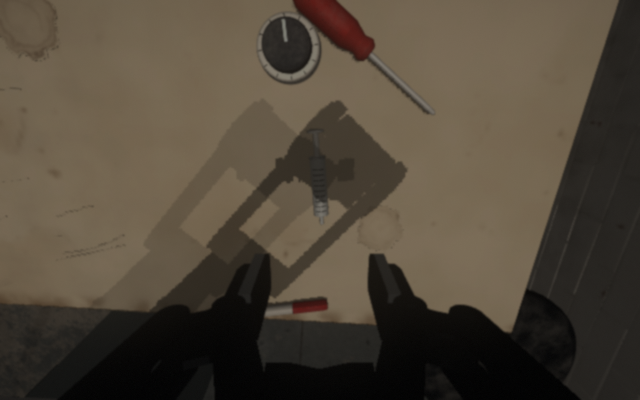

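Thumb plate at (316,130), nozzle tip (322,223). Convert these ends.

```bash
python3 - <<'E'
from h import *
m=camera_model("wrist");a=back("wrist",(316,129.5),.009,m)[:2];b=back("wrist",(322,223),.009,m)[:2];b2=back("wrist",(321,200),.009,m)[:2];d=a-b
print(a,b,(a+b)/2,np.hypot(*d),np.arctan2(d[1],d[0]),b2)
w=cv2.imread("pics/w11.png")[110:240,290:350];print(get_obs()["ee_pos"])
E
```

```text
[ 0.60213594 -0.36610844] [ 0.49559737 -0.38031787] [ 0.54886665 -0.37321315] 0.10748197052853824 0.13259111189912273 [ 0.52382443 -0.37710334]
[ 0.55060977 -0.37141449  0.20439399]
```

```bash
python3 -m pendant '[[[-0.15,-0.17,-4],0.064,5],[[0,0,-4],0,5],[[0,0,-4],0,5],[[0,0,-4],0,5],[[0,0,-2],0,5],[[0,0,-1.2],0,5],[[0,0,-0.6],0,5],[[0,0,0],0,5],[[0,0,0],0,3],[[0,0,0],0,1],[[0,0,0],0,0.5],[[0,0,0],0,0.5],[[0,0,0],0,0.5],[[0,0,0],0,0.5]]'
```

```text
clock: 23.82
ee_pos: [0.549, -0.3754, 0.0068]
tcp_rot: [[0.002, 0.991, 0.13], [-0.002, 0.13, -0.991], [-1.0, 0.002, 0.002]]
wrist_force: [-1.1, 0.0, 5.8]
grip_width: 0.195
```

```bash
python3 -m pendant '[[[0,0,0.5],0,0.5],[[0,0,2],0,0.5],[[0,0,4],0,0.5],[[0,2,4],0,0.5],[[-0.1,4,2],0.01,0.5],[[-0.1,5.5,0],0.01,0.5],[[-0.1,5.5,0],0.01,0.5],[[-0.1,5.5,0],0.01,0.5],[[-0.1,5.5,0],0.01,0.5],[[-0.1,5.5,0],0,0.5],[[-0.1,5.5,0],0,0.5],[[0,4.5,0],0,0.5],[[0,4,0],0,0.5],[[0,0,0],0,0.5],[[0,0,0],0,0.5]]'
python3 - <<'E'
from h import *
w=save("wrist","w12");b=save("side","s12");o=get_obs();R=o["tcp_rot"];p=o["ee_pos"];m=camera_model("wrist");print(p,np.arctan2(R[1,2],R[0,2]))
A=np.hstack([cv2.convertScaleAbs(w[:,120:560],alpha=1.4),cv2.resize(b[110:243,230:350],(360,400))]);cv2.imwrite("pics/z12.png",A[:,:,::-1])
E
```

```text
clock: 25.7
ee_pos: [0.5413, 0.1, 0.131]
tcp_rot: [[0.001, 0.984, 0.18], [-0.001, 0.18, -0.984], [-1.0, 0.001, 0.001]]
wrist_force: [0.0, -0.8, 0.3]
grip_width: 0.199
[0.54142068 0.09922611 0.13071585] -1.3913586547550865
```

View pics/z12.png

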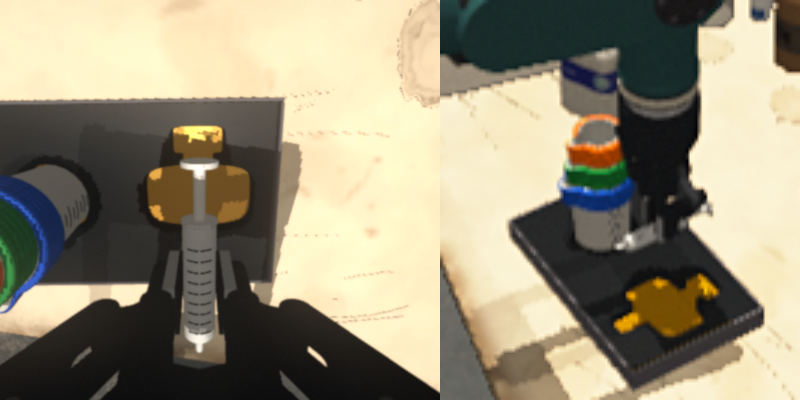

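Held straight: plate at (320,162), nozzle (319,351). Compute its offset from the slot.

```bash
python3 - <<'E'
from h import *
m=camera_model("wrist");z=get_obs()["ee_pos"][2]+.002;a=back("wrist",(320,162),z+.004,m)[:2];b=back("wrist",(319,351),z,m)[:2];d=a-b
print(a,b,(a+b)/2,np.hypot(*d),np.arctan2(d[1],d[0]),"shift",np.array([.5424,.1017])-(a+b)/2,get_obs()["ee_pos"])
E
```

```text
[0.5946654  0.10737112] [0.4872091  0.08824918] [0.54093725 0.09781015] 0.10914442628982116 0.17610742516421252 shift [0.00146275 0.00388985] [0.54142068 0.09922611 0.13071585]
```

```bash
python3 -m pendant '[[[0.15,0.3,-2],0.012,0.5],[[0,0,-3],0,0.5],[[0,0,-2],0,0.5],[[0,0,-1.5],0,0.5],[[0,0,-1],0,0.5],[[0,0,-0.7],0,0.5],[[0,0,-0.4],0,0.5],[[0,0,-0.3],0,0.5],[[0,0,0],0,0.5]]'
```

```text
clock: 26.92
ee_pos: [0.5429, 0.1033, 0.0215]
tcp_rot: [[0.0, 0.981, 0.192], [-0.0, 0.192, -0.981], [-1.0, 0.0, 0.0]]
wrist_force: [-0.2, -0.1, -0.1]
grip_width: 0.195
```

```bash
python3 -m pendant '[[[0,0,-0.2],0,0.5],[[0,0,-0.1],0,0.5],[[0,0,0],0,0.5]]'
python3 -m pendant '[[[0,0,0],0,3],[[0,0,0],0,3.5],[[0,0,0],0,3.5],[[0,0,2],0,3.5],[[0,0,4],0,3.5],[[0,-2,4],0,3.5],[[-1,-4,4],0,3.5],[[-1,-4,3],0,3.5],[[0,0,0],0,3.5]]'
python3 - <<'E'
from h import *
w=save("wrist","w13");b=save("side","s13");print(get_obs()["ee_pos"])
print(hullfit("wrist",w,"small",[.52,.2225,-2.95],.075),hullfit("wrist",w,"large",[.52,.2225,-2.95],.006))
A=np.hstack([cv2.convertScaleAbs(w[:300,120:560],alpha=1.2),cv2.resize(b[110:243,230:350],(360,300*360//360+0))]);A=np.hstack([cv2.convertScaleAbs(w[:,120:560],alpha=1.3),cv2.resize(b[110:243,230:350],(360,400))]);cv2.imwrite("pics/z13.png",A[:,:,::-1])
E
```

```text
clock: 27.3
ee_pos: [0.5429, 0.1033, 0.0188]
tcp_rot: [[0.0, 0.981, 0.192], [-0.0, 0.192, -0.981], [-1.0, 0.0, 0.0]]
wrist_force: [0.3, -0.2, 2.7]
grip_width: 0.193
clock: 28.42
ee_pos: [0.5242, 0.001, 0.192]
tcp_rot: [[0.007, 0.982, 0.188], [-0.001, 0.188, -0.982], [-1.0, 0.007, 0.003]]
wrist_force: [-0.3, -0.5, -0.3]
grip_width: 0.411
[0.52268073 0.00335588 0.18808085]
(array([ 0.5196,  0.2222, -2.2485]), np.float64(0.986)) (array([ 0.5163,  0.2238, -2.7701]), np.float64(0.783))
```

Viewer exhausted; I check numerically from the same viewpoint as before.

```bash
python3 -m pendant '[[[0.2,0,3],-0.06,3.5],[[0.2,2,3],0,3.5],[[0.2,4,1],0,3.5],[[0.2,4,0],0,3.5],[[0,0,0],0,3.5],[[0,0,0],0,3.5]]'
python3 - <<'E'
from h import *
w=save("wrist","w14");b=save("side","s14");m=camera_model("wrist");o=get_obs();print(o["ee_pos"],o["clock"])
print(hullfit("wrist",w,"small",[.52,.2225,-2.95],.075),hullfit("side",b,"small",[.52,.2225,-2.95],.075))
for z in (.065,.070,.080,.085): print(z,hullfit("wrist",w,"small",[.52,.2225,-2.95],z)[1])
xa=np.array([np.cos(.19),np.sin(.19)]);ya=np.array([-xa[1],xa[0]]);S=np.array([.5424,.1017])
read=read_camera("wrist")
for n in ("syringe",):
  for d in cut_out("wrist",n)[:2]:
    P=np.argwhere(d["mask"])[:,::-1]
    for z in (.015,.021,.030):
      W=np.array([back("wrist",q,z,m)[:2] for q in P])-S;u,v=W@xa,W@ya
      hi=u>u.max()-.006;lo=u<u.min()+.01;print(d["score"],z,"u",u.min().round(4),u.max().round(4),"v",v.min().round(4),v.max().round(4),"plate v",v[hi].min().round(4),v[hi].max().round(4),"nozzle v",v[lo].mean().round(4))
read=read_camera("side");ms=camera_model("side")
for d in cut_out("side","syringe")[:1]:
    P=np.argwhere(d["mask"])[:,::-1]
    for z in (.015,.021,.030):
      W=np.array([back("side",q,z,ms)[:2] for q in P])-S;u,v=W@xa,W@ya;print("side",d["score"],z,"u",u.min().round(4),u.max().round(4),"v mid",np.median(v).round(4))
# ascii map of the slot, rectified at z=.024: 4 mm cells; Y yellow, W bright grey, . dark
H=cv2.cvtColor(w,cv2.COLOR_RGB2HSV)
K=np.array(m["K"]);T=np.linalg.inv(m["world_from_camera"])
for u in np.arange(.068,-.07,-.004):
    s=""
    for v in np.arange(.052,-.053,-.003):
        P=np.array([*(S+u*xa+v*ya),.022]);p=T[:3,:3]@P+T[:3,3];q=K@[p[0],-p[1],-p[2]];h=H[int(q[1]/q[2]+.5),int(q[0]/q[2]+.5)]
        s+="Y" if h[1]>130 and 12<h[0]<32 and h[2]>50 else ("W" if h[2]>95 else ".")
    print(s)
E
```

```text
clock: 29.28
ee_pos: [0.5302, 0.1038, 0.2565]
tcp_rot: [[-0.003, 0.991, 0.134], [-0.001, 0.134, -0.991], [-1.0, -0.003, 0.0]]
wrist_force: [-0.2, -0.4, 0.9]
grip_width: 0.409
[0.53051849 0.10283923 0.25729558] 29.375
(array([ 0.521 ,  0.2215, -2.918 ]), np.float64(0.975)) (array([ 0.5234,  0.2228, -2.941 ]), np.float64(0.933))
0.065 0.934
0.07 0.965
0.08 0.957
0.085 0.926
0.79 0.015 u -0.0545 0.0549 v -0.0077 0.0097 plate v -0.0077 0.0091 nozzle v 0.0013
0.79 0.021 u -0.0526 0.0551 v -0.0076 0.0095 plate v -0.0076 0.009 nozzle v 0.0012
0.79 0.03 u -0.0497 0.0554 v -0.0075 0.0092 plate v -0.0075 0.0087 nozzle v 0.0011
side 0.63 0.015 u -0.037 0.0358 v mid 0.0066
side 0.63 0.021 u -0.0396 0.0328 v mid 0.0021
side 0.63 0.03 u -0.0436 0.0283 v mid -0.0048
...................................
...................................
..............YYYYYYYYYYY..........
............YYYYYYYYYYYYYY.........
............YYYWWWWWWYYYYY.........
............YYYYYWWYYYYYYY.........
............YYYYYWWYYYYYYY.........
............YYYYY..YYYYYY..........
...............YY..YYYY............
..............
[... 221 characters left out ...]
..YYYYYYYYYYYYY.
.....YYYYYYYYYY......YYYYYYYYYYYYY.
....YYYYYYYYYYY......YYYYYYYYYYYYY.
....YYYYYYYYYYY......YYYYYYYYYYYYY.
.....YYYYYYYYYY......YYYYYYYYYYYYY.
....YYYYYYYYYYY......YYYYYYYYYYYY..
.....YYYYYYYYYY......YYYYYYYYYYYY..
......YYYYYYYYY......YYYYYYYYYY....
...........YYYY......YYYYYYY.......
.....................YY............
.....................YY............
.....................YY............
...............WWWW..YY............
...............YYWWYYYY............
...............YYWWYYYYY...........
..............YYYWWYYYY............
...............YYYYYYYY............
...................................
...................................
...................................
```

Syringe length fits 108 mm at z = 21 mm, with yellow floor visible all round it. The stack height and spouts also agree, so I'm handing in.

```bash
python3 -c "
from rig import *
print(finish_job(), get_obs()['clock'])"
```

```text
the job is handed in; nothing more can be done
the job is handed in; nothing more can be done
```

I nested the middle measure in the large one, which stayed in its well, then the small one in the middle. After that I laid the syringe in its cut-out with the thumb plate at the wide end. I handed the job in at about 29.5 s; no verdict is reported.

**Measures:** The small measure's height fits best with its underside at 75 mm, the fully nested value. I fitted its spout at −2.92 (wrist camera) and −2.94 rad (side camera), against −2.95 for the large one. The last pictures I viewed show the three bands stacked in line, on one axis.

**Syringe:** At the height it should lie (axis 21 mm up), its measured length is 107.7 mm against the nominal 108. It is centred to about 1–2 mm, with yellow floor visible all round it.

**Checks that failed or disagreed:**
- An earlier oblique wrist view put the small measure's spout at −2.25 rad. I took that for a viewing error, because the next wrist and side fits both gave about −2.93.
- I had used up the 12 pictures, so the check after placing the syringe was by numbers only.
- I did not press the stack down to test that it is home.
- I did not re-measure the timer, the test-strip tube or the sample bottle. I never moved the arm to any of them.

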